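Run a test exposure by hand

TASK

Run a test exposure on the grey exposure unit: press the dotted half of the white mains rocker until it is fully on, then press the blue lamp key all the way down so that it stays down, and last press the green button fully down and keep it held. The lamp burns only while the green button is held, so finish with the fingers still pressing it; do not press the red stop button, and leave the loose tools and supplies where they are, without picking anything up.

Things in the scene. Friction and masses are not known exactly. Their poses are not given: they have to be found in the camera images.
- exposure_unit: Grey tabletop exposure unit fixed to the bench, 265 mm deep (x -55 to +210 mm), 300 mm wide, on feet 24 mm high; closed white lid with a dark glass over its rear (x 61 to 206 mm, top 100 mm above the bench). Origin on the bench under the middle of its control panel; x points to its back (away from the robot), y to its left, z up; turned at most 0.28 rad.
- panel (a point): Middle of the control panel, the level black strip along the unit's front, 78 mm above the bench. Four controls (white rocker, blue key, green button, red mushroom) stand on it in a row along the unit's y, at y = -99, -33, 33 and 99 mm; which is in which place changes from run to run. Axes as the unit's.
- rocker (a joint): Mains rocker: white, V-shaped, 32 mm wide, 60 mm long (along the unit's x), in a grey frame 10 mm high. 0 = off, 0.4 rad = fully on. Starts off (0 to 0.05) with the half away from the robot, marked with a black dot, standing up. Pressing that half down turns it on; it stays where it is left (about 3 N at the dot). Fully on, the dotted half lies level, 92 mm above the bench.
- rocker_dot (a point): Middle of the black dot on the face of the rocker's raised half, 20 mm from the rocker's pivot line; about 100 mm above the bench when off, 92 mm when on. Press here, straight down. Moves with the rocker; its x and y axes are along the unit's when off.
- blue_key (a joint): Lamp key: blue, square, 32x32 mm, in a grey surround 8 mm high. Moves straight down, 0 = up, 0.007 m = fully down; about 3 N moves it and it stays down where it is pushed.
- blue_top (a point): Middle of the top face of the blue key; 99 mm above the bench when up, 92 mm when fully down.
- green_button (a joint): Expose button: green, round, 33 mm across, in a steel collar 48 mm across and 10 mm high. Moves straight down, 0 = up, 0.007 m = fully down. Springs back up when let go: 2 N to start it, 5 N to keep it fully down, then a hard stop.
- green_top (a point): Middle of the top face of the green button; 100 mm above the bench when up, 93 mm when fully down.
- red_button (a joint): Stop button: red mushroom, 40 mm across. Moves straight down, 0 = up, 0.006 m = fully pressed (about 3 N), springs back. Not to be pressed.
- red_top (a point): Middle of the top of the red mushroom, 108 mm above the bench.
- masking_tape: Roll of masking tape, 96x95x25 mm, lying loose on the unit's lid; not part of the job, leave it where it is. Its origin is the centre of its underside.
- baren: Round black hand baren with a wooden bow handle, 108x108x34 mm, loose on the bench left of the unit; not part of the job, leave it where it is. Its origin is the centre of its underside.
- sanding_block: Brown sanding block, 42x72x30 mm, loose on the bench right of the unit; not part of the job, leave it where it is. Its origin is the centre of its underside.
- paint_tube_3: White paint tube with a yellow band, 114x29x22 mm, loose on the bench in front of the unit; not part of the job, leave it where it is. Its origin is the centre of its underside.
- eraser: White eraser in a blue sleeve, 21x45x13 mm, loose on the unit's lid; not part of the job, leave it where it is. Its origin is the centre of its underside.

How it is judged:
By the outcome, as a careful person would: the job done as asked, in the order asked, and still so for the second after the job is handed in, while the arm keeps its last pose, push and grip.
It also fails if it takes over 40 s, if anything falls off the work surface, if the arm or the gripper's body presses on something with over 40 N, if the wrist force passes 120 N, or if a joint passes its speed limit or range.

ROBOT

A 7-joint arm with a two-finger parallel gripper is mounted at the origin on a cart in front of the work surface, level with it; the furniture and walls round the work are solid. World frame = base frame: x ahead of the robot, y to its left, z up, the work surface at z = 0. Lengths are in m, angles in rad, forces in N, time in s.
With the tool pointing down it reaches from about 0.4 to 0.85 m from the base axis. Payload 4.4 kg.
Tool frame: the origin (TCP) lies at the very end of the fingers, on their centre line; the grasp point (between the pads) lies 19 mm behind it; x points along the fingers, y is the direction in which the jaws open and shut, and the axes are right-handed (so a half turn about x gives the same grasp; the last joint's range is limited). The gripper opens to 94 mm and grips with 3 to 60 N. Pads are 16 mm wide; open, the fingers measure 119 mm over their backs; the gripper's body (75 mm by 177 mm) begins 78 mm behind the grasp point.
Start: joints at [1.283, 0.628, 0.038, 1.517, -0.027, 0.996, -0.02], TCP at [0.143, -0.634, 0.205] pointing down, gripper open.
Joint ranges: [-3.06, 3.06], [-0.37, 2.12], [-1.25, 1.32], [0.18, 2.47], [-1.1, 4.24], [0.23, 1.98], [-2.94, 2.94]. Speed limits (rad/s): [2.57, 2.57, 3.14, 3.14, 3.14, 3.14, 3.14].

INTERFACE

Orientations are given as a unit quaternion [x, y, z, w].
In Python, from plant import bot, eyes gives the robot as it stands.
- The arm moves only by the shell command python3 -m pendant 'ROWS'. ROWS is JSON, a list of rows, each a list of 3 entries, a list of its own where there are three numbers: the shift along the world's x, y, z in mm, then the turn about the world's z in rad, then the gripper's target within -1 to 1 (shut at 1, half-way at 0, fully open at -1). A call has exactly 10 rows; each row is the pose to reach, as a shift and turn from the pose commanded when the call began; what a row does not reach only later rows make up. A row lasts 1/8 s, in which the tool goes at most 62.5 mm and 10.7 degrees, less where a joint would pass 70% of its speed; a pose out of reach is approached as far as the arm can. A call with a gripper value outside its range is refused whole. The fingers move at their own pace and stop on an object; the grip force is fixed at half the most. Time passes only in rows, so rows that repeat a pose let the fingers close, or fill a call up. It gives the time, the measured TCP pose, the force and the opening at its end, in the units of the state.
- bot.sense(): the state, without advancing time (a new reading comes with each control period).
- eyes.grab_frame(name): name is "side" or "top" or "wrist"; returns (picture, depth): 420x560x3 uint8, blue, green, red; 420x560 float32, m along the optical axis (not along the pixel's ray), 0 where there is no reading.
- eyes.calibration(name): a dict with "fovy" (degrees; the focal length in pixels is half the picture's height over the tangent of half this angle, whatever the lens; pixels are square), "cx", "cy" (the principal point, pixels), "pose" (4x4, takes a point from camera to world coordinates). Camera axes: x right, y up, looking along -z (the intrinsics and any distortion apply to the point x, -y, -z); pixel columns grow to the right and rows downward; lengths in m; the calibration is good to about 2 mm. A picture is of the moment at which its call begins: read the wrist's pose just before it. calibration takes no time and is no camera call; for the wrist camera it gives the pose at the moment of the call.
- bot.close_job(): hands the job in, once; it reports no verdict.
The state is a dict: "clock": time; "qpos": joint angles; "joint_velocities": joint speeds; "effort": joint torques, N m; "tcp_pos": TCP position; "tool_rot": TCP orientation; "ft_force": force on the tool from outside, world axes, zero at the start; "moment": the same for the moment, N m; "finger_gap": finger opening in m.
Only numpy, scipy, OpenCV 4.12 (cv2) and the standard library are available. Lean on these libraries where they do the work, as an engineer would, in place of code of your own. Each camera call takes 0.05 s, during which the arm holds its last target.

## Working session

There is one attempt and no reset: what is moved stays moved. The work goes in short steps, Python scripts to look and compute and a shell command to move; the robot and the scene stay as the last step left them, time stands still between calls to the robot, and variables do not carry over. Pictures are saved under pics/ and viewed, and the job is handed in when it is done.

```bash
mkdir -p pics; ls
python3 - <<'E'
from plant import bot, eyes
import cv2, numpy as np, pickle
s=bot.sense(); print(s['clock'],s['tcp_pos'],s['tool_rot'],s['finger_gap'],s['ft_force'])
for n in ("top","side"):
    c=eyes.calibration(n); im,d=eyes.grab_frame(n); print(n,c)
    cv2.imwrite(f"pics/{n}0.png",im); pickle.dump((im,d,c),open(f"pics/{n}0.pkl","wb"))
E
```

```text
pics
0.0 [ 0.14290585 -0.63342602  0.20458799] [-0.70267692 -0.07892     0.70284339 -0.07763988] 0.09371782384280834 [ 1.13971181 -0.1729729  -0.07888114]
top {'fovy': 49.41635289278511, 'cx': 285.69080306653615, 'cy': 199.16215758481943, 'pose': array([[ 0.0111788 ,  0.99137325, -0.13059138,  0.48742134],
       [-0.99937771,  0.01544629,  0.03171112,  0.00946955],
       [ 0.03345471,  0.13015562,  0.99092901,  0.95170347],
       [ 0.        ,  0.        ,  0.        ,  1.        ]])}
side {'fovy': 46.639262783571475, 'cx': 282.6194628902355, 'cy': 213.4910871801043, 'pose': array([[-0.86775566,  0.2157996 , -0.44769481,  0.09243948],
       [-0.49638727, -0.33194247,  0.80213084,  0.9147596 ],
       [ 0.0244906 ,  0.91828358,  0.39516513,  0.54047392],
       [ 0.        ,  0.        ,  0.        ,  1.        ]])}
```

View pics/top0.png

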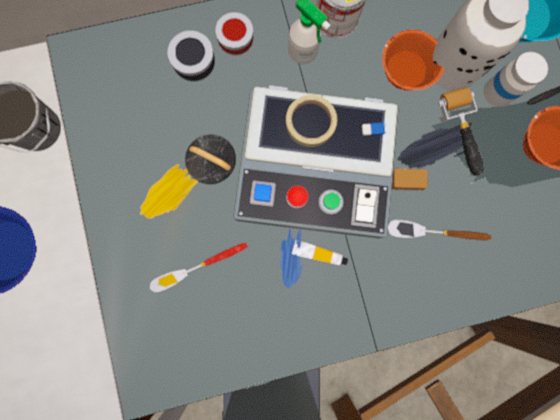

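View pics/side0.png

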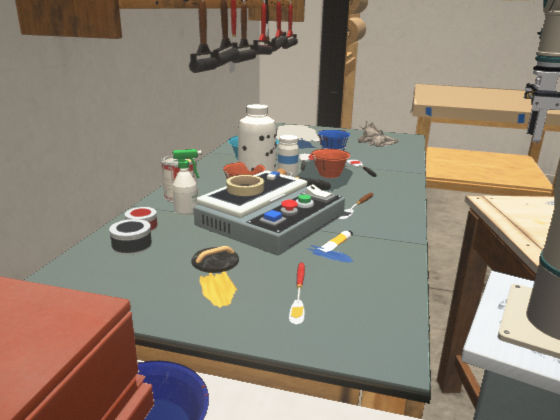

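The top view shows the row from left to right: blue (263,193), red (297,196), green (331,201) and the white rocker (366,205), with its dot on the far half. The tape and eraser are on the lid behind them. Next I'll measure.

```bash
cat > h.py <<'E'
import numpy as np,cv2
def ray(c,uv,H=420):
    f=H/2/np.tan(np.radians(c['fovy'])/2)
    u,v=uv; d=np.array([(u-c['cx'])/f,-(v-c['cy'])/f,-1.0]); P=c['pose']
    return P[:3,3],P[:3,:3]@d
def plane(c,uv,z):
    o,d=ray(c,uv); return o+d*(z-o[2])/d[2]
def bydepth(c,uv,dep):
    o,d=ray(c,uv); return o+d*dep
def tri(a,b):
    (o1,d1),(o2,d2)=a,b
    A=np.stack([d1,-d2],1); t=np.linalg.lstsq(A,o2-o1,rcond=None)[0]
    p,q=o1+d1*t[0],o2+d2*t[1]; return (p+q)/2,np.linalg.norm(p-q)
E
python3 - <<'E'
import pickle,cv2,numpy as np
from h import *
R={}
for n,roi in (("top",(160,235,235,390)),("side",(175,240,240,340))):
    im,d,c=pickle.load(open(f"pics/{n}0.pkl","rb"))
    hsv=cv2.cvtColor(im,cv2.COLOR_BGR2HSV)
    r0,r1,c0,c1=roi
    M={'blue':cv2.inRange(hsv,(100,150,80),(125,255,255)),'green':cv2.inRange(hsv,(60,120,60),(85,255,255)),
       'red':cv2.inRange(hsv,(0,150,80),(8,255,255))|cv2.inRange(hsv,(170,150,80),(180,255,255)),
       'white':cv2.inRange(hsv,(0,0,190),(180,40,255))}
    for k,m in M.items():
        mm=np.zeros_like(m); mm[r0:r1,c0:c1]=m[r0:r1,c0:c1]
        nn,l,st,ce=cv2.connectedComponentsWithStats(mm)
        for i in sorted(range(1,nn),key=lambda i:-st[i,4])[:2]:
            if st[i,4]<25: continue
            z={'blue':.099,'green':.1,'red':.108,'white':.1}[k]
            uv=ce[i]; dep=np.median(d[l==i]); R.setdefault(k,{}).setdefault(n,(c,uv))
            print(n,k,st[i],uv.round(1),'plane',plane(c,uv,z).round(4),'depth',bydepth(c,uv,dep).round(4))
for k in R:
    if len(R[k])==2: print(k,'tri',tri(ray(*R[k]['top']),ray(*R[k]['side'])))
im=pickle.load(open("pics/top0.pkl","rb"))[0]
cv2.imwrite("pics/topz.png",cv2.resize(im[155:245,230:395],None,fx=4.8,fy=4.8,interpolation=cv2.INTER_CUBIC))
im=pickle.load(open("pics/side0.pkl","rb"))[0]
cv2.imwrite("pics/sidez.png",cv2.resize(im[165:250,190:350],None,fx=4.8,fy=4.8,interpolation=cv2.INTER_CUBIC))
E
```

```text
top blue [254 184  17  17 244] [262.3 192.3] plane [0.6122 0.0264 0.099 ] depth [0.6121 0.0264 0.0995]
top green [324 193  16  16 201] [331.4 200.5] plane [ 0.5985 -0.1042  0.1   ] depth [ 0.5984 -0.1041  0.1006]
top red [287 186  21  20 340] [297.2 195.5] plane [ 0.6058 -0.0389  0.108 ] depth [ 0.606  -0.039   0.1066]
top white [ 264  160  126   16 1091] [343.4 165.2] plane [ 0.6668 -0.1273  0.1   ] depth [ 0.6669 -0.1273  0.0998]
top white [356 189  21  33 515] [365.8 205.5] plane [ 0.59   -0.1694  0.1   ] depth [ 0.5906 -0.1704  0.0952]
side blue [264 210  17   9  99] [272.5 214.1] plane [0.6104 0.034  0.099 ] depth [0.6118 0.0315 0.0977]
side green [298 195  13   7  57] [304.5 197.4] plane [ 0.5961 -0.0972  0.1   ] depth [ 0.5969 -0.0988  0.0993]
side red [282 200  15  10 113] [289. 204.] plane [ 0.5978 -0.0204  0.108 ] depth [ 0.6031 -0.0302  0.1035]
side white [240 175  67  38 573] [272.5 193.7] plane [ 0.6755 -0.0748  0.1   ] depth [ 0.6762 -0.0758  0.0995]
side white [307 185  24  12 128] [318.  191.2] plane [ 0.5869 -0.1549  0.1   ] depth [ 0.593  -0.1681  0.0945]
blue tri (array([0.61351926, 0.02691328, 0.09551271]), np.float64(0.0017894323291099458))
green tri (array([ 0.59925229, -0.10446259,  0.09689813]), np.float64(0.0008557915055759565))
red tri (array([ 0.60746366, -0.0391968 ,  0.09933432]), np.float64(0.0009417360993291433))
white tri (array([ 0.68552549, -0.1232242 ,  0.08003604]), np.float64(0.03217763125343829))
```

View pics/topz.png

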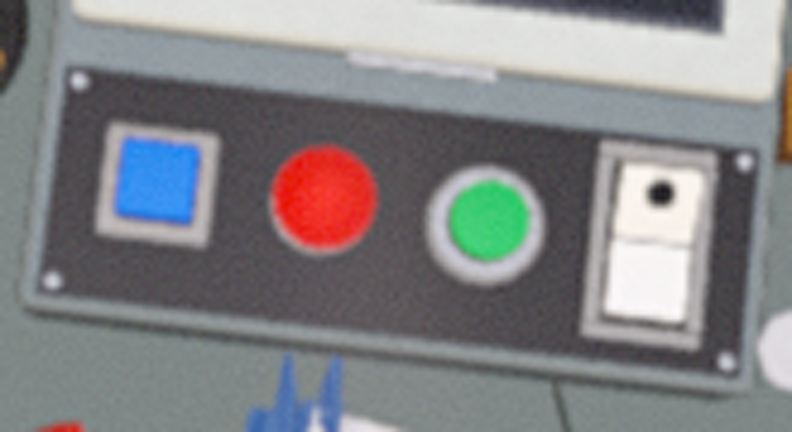

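View pics/sidez.png

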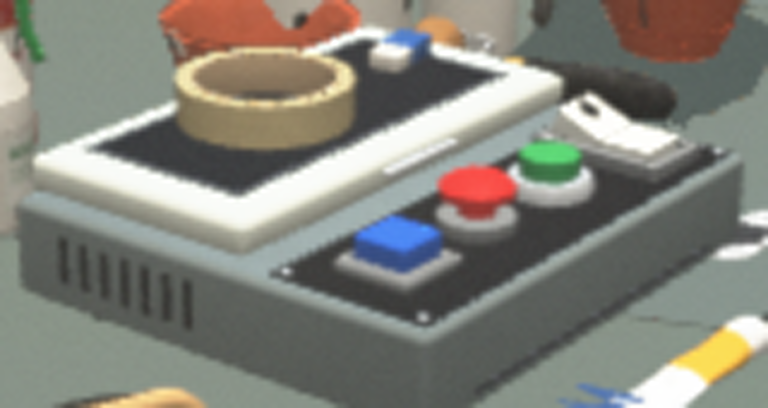

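Run:
```python
import pickle
from h import *
from plant import bot
from scipy.spatial.transform import Rotation as R
im,d,c=pickle.load(open("pics/top0.pkl","rb"))
g=cv2.cvtColor(im,cv2.COLOR_BGR2GRAY)
p=g[190:202,361:374].astype(float); w=np.clip(130-p,0,None); r,cc=np.mgrid[190:202,361:374]
uv=((w*cc).sum()/w.sum(),(w*r).sum()/w.sum()); dot=plane(c,uv,.1); print('dot',uv,dot)
b=np.array([.6122,.0264]);gr=np.array([.5985,-.1042]); y=(b-gr)/np.linalg.norm(b-gr); yaw=np.arctan2(-y[0],y[1]); x=np.array([y[1],-y[0]])
print('yaw',yaw,'spacing',np.linalg.norm(b-gr)); rc=gr-.066*y; print('rocker centre',rc,'pred dot',rc+x*.0185, 'panel',gr+y*.033, 'dot unit xy rel', (dot[:2]-rc)@x,(dot[:2]-rc)@y)
s=bot.sense(); m=R.from_quat(s['tool_rot']).as_matrix(); print(m.round(3)); t=s['tcp_pos']
j=np.arctan2(m[1,1],m[0,1]); tgt=np.arctan2(y[1],y[0]); print('turn',(tgt-j+np.pi/2)%np.pi-np.pi/2)
for n,q in (('dot',dot[:2]),('blue',b),('green',gr)): print(n,(q-t[:2])*1000)
```

```text
dot (np.float64(367.3138936535163), np.float64(194.89965694682675)) [ 0.61023308 -0.17260274  0.1       ]
yaw -0.10451820150072437 spacing 0.13131660214915705
rocker centre [ 0.59161435 -0.16983983] pred dot [ 0.6100134 -0.1717699] panel [ 0.60194282 -0.07138008] dot unit xy rel 0.018805369009351803 -0.0008053704331128207
[[-0.     0.22  -0.975]
 [ 0.002 -0.975 -0.22 ]
 [-1.    -0.002  0.   ]]
turn -0.32641344975114084
dot [467.29630265 460.91489672]
blue [469.26322707 659.91763321]
green [455.56322707 529.31763321]
```

```bash
python3 -m pendant '[[[0,0,20],0,1],[[40,40,20],-0.05,1],[[80,80,20],-0.1,1],[[120,120,20],-0.15,1],[[160,160,20],-0.2,1],[[200,200,20],-0.25,1],[[240,240,20],-0.3,1],[[280,280,20],-0.326,1],[[320,320,20],-0.326,1],[[350,346,20],-0.326,1]]'
```

```text
clock: 1.35
tcp_pos: [0.4947, -0.2852, 0.2252]
tool_rot: [-0.706, 0.035, 0.706, 0.036]
ft_force: [0.1, -0.1, 0.2]
finger_gap: 0.0008
```

```bash
python3 -m pendant '[[[30,30,0],0,1],[[60,60,0],0,1],[[90,90,0],0,1],[[117,115,0],0,1],[[117,115,-30],0,1],[[117,115,-60],0,1],[[117,115,-90],0,1],[[117,115,-90],0,1],[[117,115,-90],0,1],[[117,115,-90],0,1]]'
python3 - <<'E'
from plant import bot, eyes
import cv2
print(bot.sense()['tcp_pos'],bot.sense()['ft_force'])
im,d=eyes.grab_frame("wrist"); cv2.imwrite("pics/w1.png",im)
im,d=eyes.grab_frame("side"); cv2.imwrite("pics/s1.png",cv2.resize(im[100:250,190:390],None,fx=4,fy=4))
E
```

```text
clock: 2.6
tcp_pos: [0.611, -0.1734, 0.137]
tool_rot: [0.707, -0.037, -0.705, -0.037]
ft_force: [-0.4, -0.5, -0.4]
finger_gap: 0.0004
[ 0.61099901 -0.17342475  0.1369806 ] [-0.38447808 -0.46138481 -0.42950553]
```

View pics/w1.png

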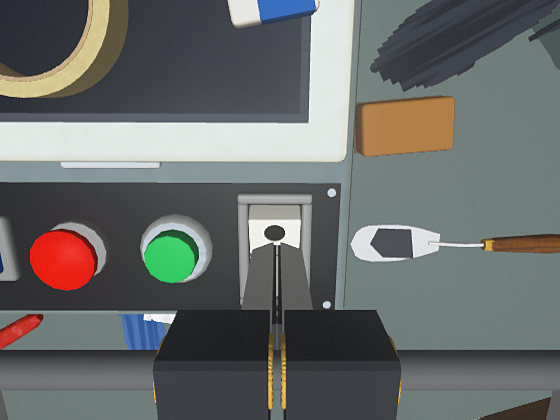

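View pics/s1.png

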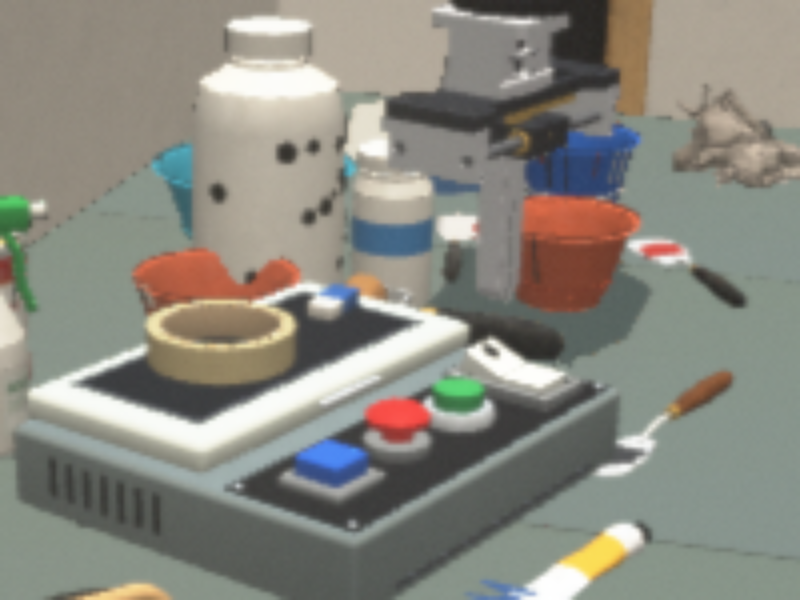

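The wrist view shows the finger tip (277,245) centred across the rocker, just below the dot (274,233). The side view shows the closed fingers above the rocker and nothing touching. I'll press now.

```bash
python3 -m pendant '[[[0,0,-20],0,1],[[0,0,-30],0,1],[[0,0,-35],0,1],[[0,0,-38],0,1],[[0,0,-41],0,1],[[0,0,-43],0,1],[[0,0,-45],0,1],[[0,0,-47],0,1],[[0,0,-48],0,1],[[0,0,-48],0,1]]'
```

```text
clock: 3.95
tcp_pos: [0.6114, -0.1732, 0.0918]
tool_rot: [0.707, -0.037, -0.705, -0.037]
ft_force: [-5.1, 2.0, 27.3]
finger_gap: 0.0002
```

Solid stop at 91.8 mm with 27 N, which matches fully on (92 mm). I'll lift and check.

```bash
python3 -m pendant '[[[0,0,15],0,1],[[0,0,40],0,1],[[0,0,70],0,1],[[0,40,70],0,1],[[0,80,70],0,1],[[0,120,70],0,1],[[0,160,70],0,1],[[0,199,70],0,1],[[1,199,70],0,1],[[1,199,70],0,1]]'
python3 - <<'E'
from plant import bot, eyes
import cv2,pickle
print(bot.sense()['tcp_pos'],bot.sense()['ft_force'])
im,d=eyes.grab_frame("wrist"); cv2.imwrite("pics/w2.png",im)
im,d=eyes.grab_frame("side"); cv2.imwrite("pics/s2.png",cv2.resize(im[100:250,190:390],None,fx=4,fy=4))
E
```

```text
clock: 5.2
tcp_pos: [0.6104, 0.0246, 0.157]
tool_rot: [-0.706, 0.038, 0.707, 0.037]
ft_force: [0.6, -1.3, 0.5]
finger_gap: 0.0004
[0.61039242 0.02462163 0.15704653] [ 0.56262464 -1.26011642  0.54190323]
```

View pics/w2.png

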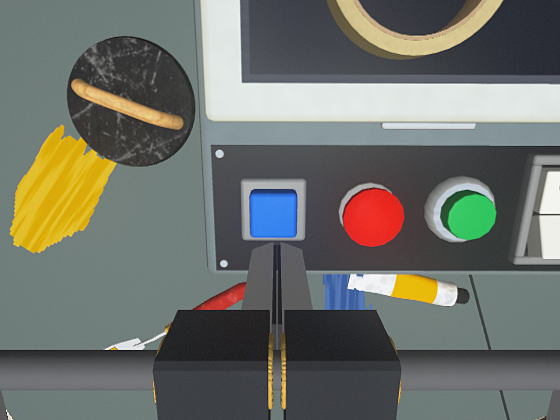

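View pics/s2.png

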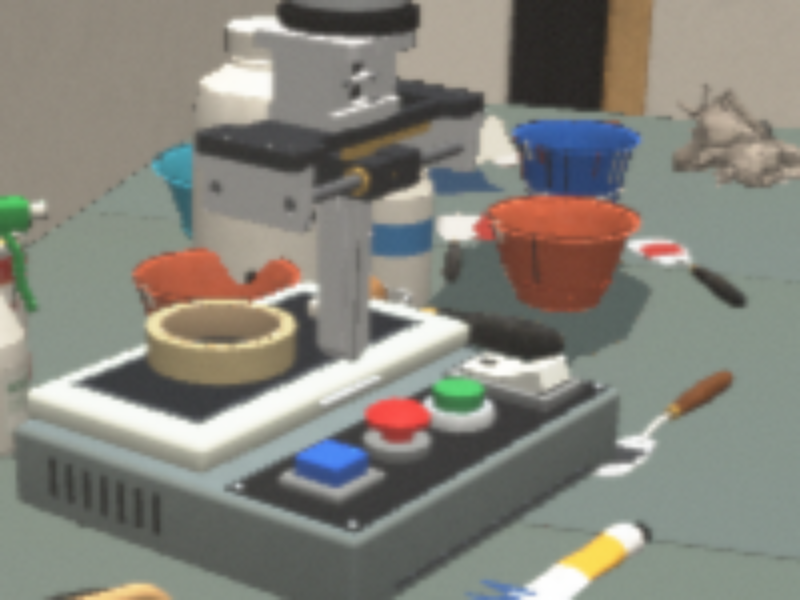

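The rocker has flipped: in the side view its dotted half now lies level (490,362) and the near half stands up. The wrist view has blue at (273,214), with the fingers heading for its middle. Next is the blue key.

```bash
python3 -m pendant '[[[2,2,-25],0,1],[[2,2,-45],0,1],[[2,2,-54],0,1],[[2,2,-57],0,1],[[2,2,-60],0,1],[[2,2,-63],0,1],[[2,2,-66],0,1],[[2,2,-68],0,1],[[2,2,-69],0,1],[[2,2,-69],0,1]]'
```

```text
clock: 6.55
tcp_pos: [0.6135, 0.0273, 0.092]
tool_rot: [0.707, -0.037, -0.705, -0.037]
ft_force: [-7.5, -1.7, 25.6]
finger_gap: -0.0
```

Blue is bottomed at 92.0 mm. I'll lift clear of the red button and go above green.

```bash
python3 -m pendant '[[[0,0,15],0,1],[[0,0,40],0,1],[[0,0,70],0,1],[[-4,-35,70],0,1],[[-8,-70,70],0,1],[[-12,-105,70],0,1],[[-14,-131,70],0,1],[[-14,-131,70],0,1],[[-14,-131,70],0,1],[[-14,-131,70],0,1]]'
python3 - <<'E'
from plant import bot, eyes
import cv2,pickle
from h import *
print(bot.sense()['tcp_pos'],bot.sense()['ft_force'])
c=eyes.calibration("wrist")
im,d=eyes.grab_frame("wrist"); cv2.imwrite("pics/w3.png",im)
hsv=cv2.cvtColor(im,cv2.COLOR_BGR2HSV)
for k,m,z in (('blue',cv2.inRange(hsv,(100,150,80),(125,255,255)),.092),('green',cv2.inRange(hsv,(60,120,60),(85,255,255)),.1)):
    nn,l,st,ce=cv2.connectedComponentsWithStats(m)
    for i in sorted(range(1,nn),key=lambda i:-st[i,4])[:2]:
        print(k,st[i],ce[i],plane(c,ce[i],z).round(4),bydepth(c,ce[i],np.median(d[l==i])).round(4))
im,d=eyes.grab_frame("side"); cv2.imwrite("pics/s3.png",cv2.resize(im[100:250,190:390],None,fx=4,fy=4))
E
```

```text
clock: 7.8
tcp_pos: [0.5994, -0.1009, 0.1584]
tool_rot: [0.706, -0.035, -0.706, -0.036]
ft_force: [-0.4, -0.2, -0.1]
finger_gap: 0.0009
[ 0.59938009 -0.10085299  0.15842358] [-0.43625923 -0.21572716 -0.1110908 ]
blue [  66  191   53   45 2094] [ 92.49283668 213.10983763] [0.6166 0.0259 0.092 ] [0.6166 0.0259 0.092 ]
blue [214 277   7  33 180] [217.12222222 292.96666667] [ 0.5471 -0.0504  0.092 ] [ 0.4986 -0.0295  0.0019]
green [ 259  193   47   50 1827] [281.87301587 217.2605364 ] [ 0.6029 -0.1035  0.1   ] [ 0.6029 -0.1035  0.1002]
```

View pics/w3.png

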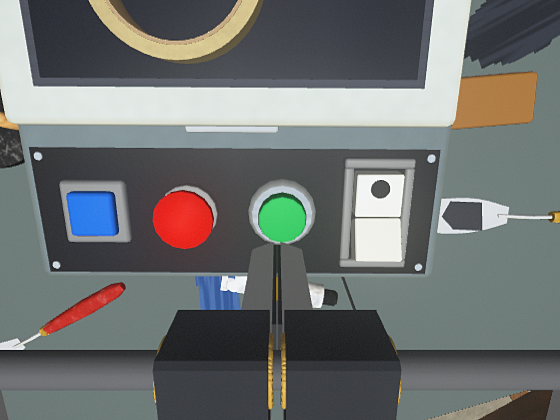

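View pics/s3.png

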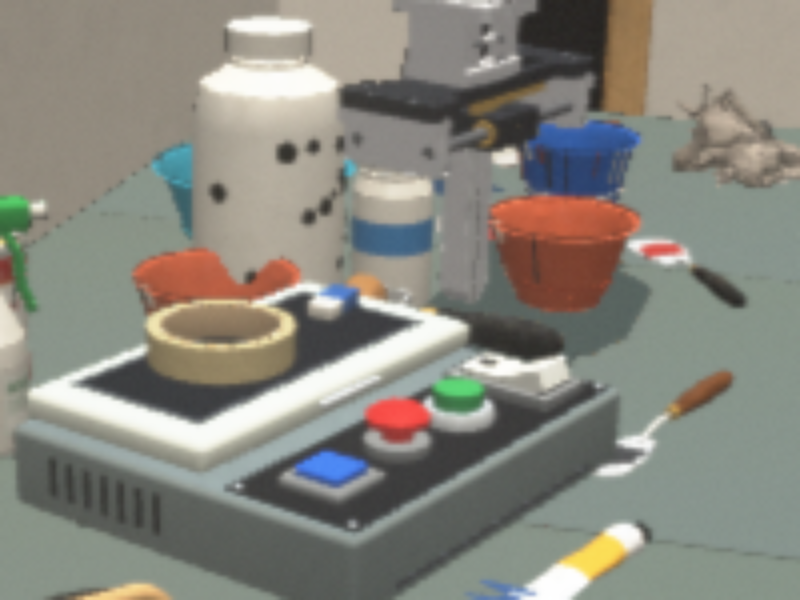

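Blue reads down, at 92.0 mm by wrist depth. Top and wrist agree on green within about 4 mm, so I'll aim between them: (0.6005, -0.104). The finger footprint is well inside the 33 mm cap. I'll press and hold.

```bash
python3 -m pendant '[[[2,-2,-25],0,1],[[2,-2,-45],0,1],[[2,-2,-54],0,1],[[2,-2,-57],0,1],[[2,-2,-60],0,1],[[2,-2,-63],0,1],[[2,-2,-66],0,1],[[2,-2,-68],0,1],[[2,-2,-69],0,1],[[2,-2,-69],0,1]]'
python3 - <<'E'
from plant import bot, eyes
import cv2
im,d=eyes.grab_frame("wrist"); cv2.imwrite("pics/w4.png",im)
im,d=eyes.grab_frame("side"); cv2.imwrite("pics/s4.png",cv2.resize(im[100:250,190:390],None,fx=4,fy=4))
s=bot.sense();print(s['tcp_pos'],s['ft_force'],s['clock'])
E
```

```text
clock: 9.15
tcp_pos: [0.6016, -0.1049, 0.093]
tool_rot: [0.707, -0.037, -0.705, -0.037]
ft_force: [-6.3, 2.0, 24.3]
finger_gap: 0.0005
[ 0.60156474 -0.10491928  0.09295432] [-7.49426116  2.58720703 25.34236899] 9.25
```

View pics/w4.png

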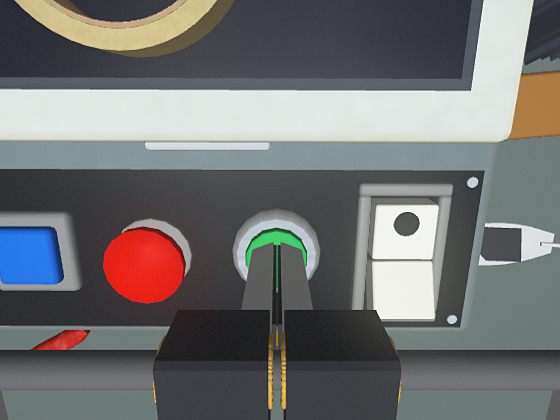

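View pics/s4.png

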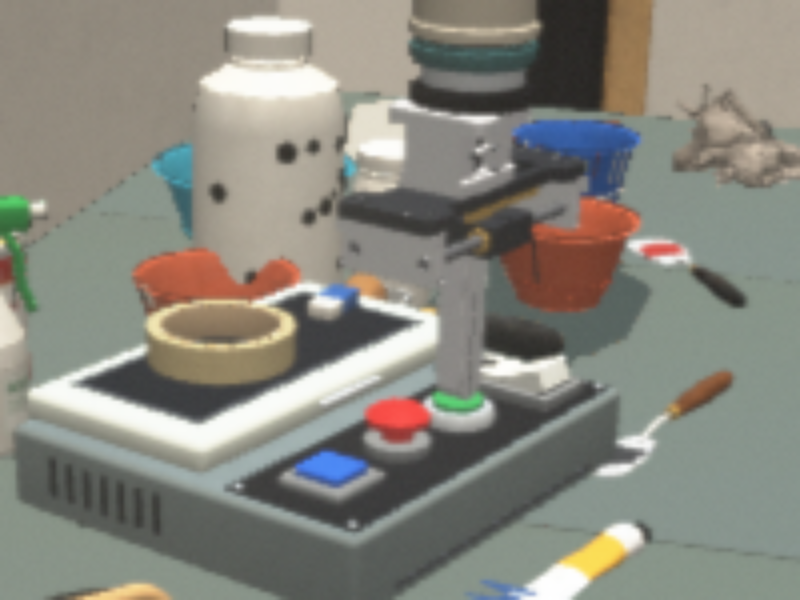

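The fingers hold green fully down: TCP at 93.0 mm, 25 N, and only a thin green rim showing (276,240). Red stands up, blue is down, the rocker is on, and the tape and eraser haven't moved. I'm handing it in.

```bash
python3 -c "
from plant import bot
print(bot.close_job()); s=bot.sense(); print(s['clock'],s['tcp_pos'],s['ft_force'])"
```

```text
the job is handed in; nothing more can be done
None
the job is handed in; nothing more can be done
```

The test exposure is running. I switched the rocker on at its dotted half, pressed the blue key down, then pressed the green button. I handed the job in at about 9.3 s with the closed fingers still holding green.

**Last checks:**
- **Rocker:** it stopped solidly at 91.8 mm (fully on is 92 mm), and the pictures show the dotted half level.
- **Blue key:** it stopped at 92.0 mm, and wrist-camera depth gave the same height after I let go, so it stayed down.
- **Green button:** it was held at 93.0 mm, its fully-down height, with about 25 N.
- **Everything else:** I never pressed the red button, and it stands up in the last pictures. The tape and eraser had not moved, and I picked nothing up. I did not measure the loose items on the bench again.

**Disagreements:**
- **Green position:** the top and wrist cameras differed by about 4 mm along x, so I aimed between them. The fingers landed inside the cap.
- **Side camera:** its two-view heights came out 3–9 mm low, probably because it sees the sides of the controls, so I did not use them.
- **After hand-in:** the state could not be read, so the final second of holding is unchecked.

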